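# Dispense one sample mount and park it in the free seat

## Task

Press the plunger of the sample-mount dispenser all the way in once and let it spring back, so that a single aluminium mount comes out of the magazine onto the lane. Then nudge that mount aside along the lane with the fingertips until it drops flat into the empty seat at the lane's end. Only push: do not lift any mount or dispense a second one, and leave the mount parked in the other seat and the things standing around undisturbed.

Things in the scene. Friction and masses are not known exactly. Their poses are not given: they have to be found in the camera images.
- dispenser: fixed aluminium dispenser, T-shaped from above; origin on the table under the axis of its clear magazine tube (41 mm across, top 72 mm above the table), z up, y the way the plunger pushes and mounts come out, x along the lane. Deck (lane floor) 14 mm above the table. Chamber block under the tube 47 mm wide (x), 33 mm high, y -60 to +24 mm; screwed foot tabs |x| to 46, 13 mm high
- plunger (a joint): travel of the plunger, m: 0 = out (rest), 0.046 = fully in against its stop; it moves along the dispenser's +y. Spring return: about 1.7 N to start, 4.2 N fully in, plus up to 1 N drag of slide and mounts; then a solid stop
- plunger_face (a point): centre of the outer face of the plunger's round black push knob (27 mm across, axis 21 mm above the table, 13 mm thick, free all round, nothing below it); moves with the plunger; press it along the dispenser's +y. At rest it is 120 mm from the magazine axis, at -y
- outlet (a point): point on the lane's floor in front of the chamber mouth (dispenser y +42 mm), where the centre of the ejected mount's underside lies after a full press, within 3 mm. The lane runs straight along dispenser x through it, 36 mm wide, to a seat at each end, 80 mm away; rails on both sides rise 5 mm above the deck
- mount_1: the mount that comes out: plain aluminium cylinder, 32 mm diameter, 16 mm high, about 35 g, standing on its flat end; origin at the centre of its underside. At the start it is the lowest of three identical mounts stacked in the magazine; pushed along the lane it tips over the seat's step with a brief jolt (to about 6 N) before it lies flat
- mount_2: second mount in the stack, identical; drops 16 mm to the deck in the chamber when the plunger has sprung back; must stay in the magazine
- mount_3: third mount in the stack, identical; must stay in the magazine
- mount_parked: identical mount already lying in the other seat; not to be disturbed
- seat_free: black rubber pad (2 mm thick), floor of the EMPTY seat at one lane end (which end varies); origin under its centre; the mount must lie on its top, 2 mm up. Seat: square recess 35 mm long, 2 mm below the deck: a step down 17.5 mm before its centre, an end wall 17.5 mm beyond it, 16 mm above the deck. Fixed
- seat_taken: the same pad under the parked mount; fixed
- lens_can: bystander: black objective can with a clear lid, 38 mm across, 52 mm high, standing on the table near the dispenser; origin under its centre
- screw_tin: bystander: round pale tin, 62 mm across, 30 mm high; origin under its centre
- post_holder: bystander: black cylindrical post holder with thumb screw, 38 x 25 mm, 50 mm high; origin under its centre
Mind the look-alikes: they are no part of the job. Leave any red look-alike of the mount_3 alone.

How it is judged:
By the outcome, as a careful person would: the job done as asked, in the order asked, and still so for the second after the job is handed in, with the robot touching nothing.
It also fails if it takes over 58 s, if anything falls off the work surface, if the arm or the gripper's body presses on something with over 40 N, if the wrist force passes 120 N, or if a joint passes its speed limit or range.

## Robot

A 6-joint arm with a two-finger parallel gripper is mounted at the origin on a cart in front of the work surface, level with it; the furniture and walls round the work are solid. World frame = base frame: x ahead of the robot, y to its left, z up, the work surface at z = 0. Lengths are in mm, angles in rad, forces in N, time in s.
With the tool pointing down it reaches from about 275 to 1000 mm from the base axis. Payload 8.4 kg.
Tool frame: the origin (TCP) lies midway between the tips of the shut fingers; the grasp point (between the pads) lies 19 mm behind it; z points along the fingers, y is the line along which they close (so a half turn about z gives the same grasp; the last joint's range is limited). The gripper opens to 85 mm and grips with 20 to 120 N. Pads are 22 mm wide; open, the fingers measure 114 mm over their backs; the gripper's body (76 mm by 85 mm) begins 54 mm behind the grasp point. The pads swing forward as they close: fully open they stand 13 mm farther back than shut.
Start: joints at [-1.321, 0.353, 1.633, -0, 1.155, -0.002], TCP at [155.716, -605.294, 231.281] pointing down, gripper open.
Joint ranges: [-2.63, 2.63], [-0.92, 2.1], [0.06, 2.66], [-1.3, 4.44], [0, 2.69], [-3.02, 3.02]. Speed limits (rad/s): [2.22, 2.22, 2.79, 3.14, 3.14, 3.14].

## Interface

Orientations are given as [roll, pitch, yaw] about the fixed x, y, z axes, in that order (R = Rz(yaw) Ry(pitch) Rx(roll)).
In Python, from rig import telemetry, optics, r gives the robot as it stands.
- The arm moves only by the tool play_rows, never from a script. Its arguments are lists of equal length, an entry for each row: "dp": the shift along the tool's x, y, z in units of 40 mm (1.0 is 40 mm), a list of three; "rot": the turn, a rotation vector about the tool's x, y, z in units of 6 degrees (1.0 is 6 degrees), a list of three. In form: {"dp": [[tx, ty, tz], ...], "rot": [[ax, ay, az], ...]}. A call has 1 to 5 rows; each row is the pose to reach, as a shift and turn from the pose commanded when the call began, along the tool's axes at that moment; what a row does not reach only later rows make up. A row lasts 1/12 s, in which the tool goes at most 41.7 mm and 7.16 degrees, less where a joint would pass 70% of its speed; a pose out of reach is approached as far as the arm can. A call with a gripper value outside its range is refused whole. "fingers" is the opening, from 0 (shut) to 1 (fully open), set as the call begins (left out, the last holds). The fingers move at their own pace and stop on an object; "grip_force" is the grip in N (left out, the last holds). Time passes only in rows, so rows that repeat a pose let the fingers close. It gives the time, the measured TCP pose, the force, the opening and the grip force at its end, in the units of the state.
- telemetry.sense(): the state, without advancing time (a new reading comes with each control period).
- optics.grab_frame(name): name is "scene" or "top" or "wrist"; returns a dict with "color" (420x560x3 uint8, red, green, blue), "mtx" (3x3 intrinsics, pixels), "R" (3x3) and "t" (3): a world point X has camera coordinates R X + t; the wrist camera has in their place "mount" (4x4, takes a point from camera to tool coordinates, whose origin is the TCP and whose axes are the flange's). Camera axes: x right, y down, z forward; pixel columns grow to the right and rows downward; lengths in mm; the calibration is good to about 2 mm. A picture is of the moment at which its call begins: read the wrist's pose just before it. There is no depth.
- r.sign_off(): hands the job in; it is judged then, once.
The state is a dict: "clock": time; "qpos": joint angles; "qvel": joint speeds; "joint_efforts": joint torques, N m; "eef_pos": TCP position; "tcp_rot": TCP orientation; "contact_force": force on the tool from outside, world axes, zero at the start; "wrist_torque": the same for the moment, N m; "opening": opening from 0.0 (shut) to 1.0 (fully open); "grasp_force": force on a finger pad.
Only numpy, scipy, OpenCV 4.12 (cv2) and the standard library are available. Lean on these libraries where they do the work, as an engineer would, in place of code of your own. Each camera call takes 0.05 s, during which the arm holds its last target. There are 200 camera calls.

## Working session

There is one attempt and no reset: what is moved stays moved. The work goes in short steps, Python scripts to look and compute and a tool call to move; the robot and the scene stay as the last step left them, time stands still between calls to the robot, and variables do not carry over. Pictures are saved under pics/ and viewed, at most 10 in all, crops included, and the job is handed in when it is done.

Besides the shell and the picture viewer there is one more tool, called after ">>>" in YAML: its name, and indented under it one key for each argument. play_rows: Moves the arm, as the interface text tells. Its arguments: {"type":"object","properties":{"dp":{"type":"array"},"rot":{"type":"array"},"fingers":{"type":"number"},"grip_force":{"type":"number"}},"required":["dp","rot"]}

```bash
mkdir -p pics
python3 - <<'E'
from rig import telemetry, optics, r
import cv2
print(telemetry.sense())
for n in ("scene","top"):
    f=optics.grab_frame(n); cv2.imwrite(f"pics/{n}0.png",f["color"][:,:,::-1]); print(n,f["mtx"],f["R"],f["t"])
E
```

```text
{'clock': 0.0, 'qpos': array([-1.32137611e+00,  3.53634651e-01,  1.63411191e+00,  5.94514950e-06,
        1.15518816e+00, -2.41463448e-03]), 'qvel': array([-3.75773803e-04, -5.98082320e-04, -1.07396175e-03, -1.79011242e-03,
       -6.77411326e-06, -6.18765147e-04]), 'joint_efforts': array([ 2.02737894e-03, -6.05245829e+01, -3.42061579e+01,  3.08174981e-05,
        9.25484608e-03, -4.36365482e-06]), 'eef_pos': array([ 155.6182329 , -604.84349642,  230.5796119 ]), 'tcp_rot': array([-3.14025061e+00, -8.67639588e-06,  2.51832437e-01]), 'contact_force': array([ 0.10671836, -0.22154441, -0.17688776]), 'wrist_torque': array([-0.00062429,  0.02466606,  0.04365974]), 'grasp_force': 0.0, 'opening': 1.0018548175298136}
scene [[412.67269902   0.         280.50837109]
 [  0.         412.67269902 207.87766514]
 [  0.           0.           1.        ]] [[ 0.83995738 -0.54254826 -0.01062951]
 [-0.42693914 -0.64863027 -0.63008074]
 [ 0.33495459  0.53377912 -0.77645687]] [-608.76775218  124.14172825  825.77043452]
top [[515.72829889   0.         275.39702959]
 [  0.         515.72829889 208.52499917]
 [  0.           0.           1.        ]] [[-0.02394119 -0.99971185 -0.0017433 ]
 [-0.98022027  0.02381701 -0.1964713 ]
 [ 0.19645621 -0.00299494 -0.98050803]] [-208.13355354  561.4919693   791.30916085]
```

View pics/top0.png

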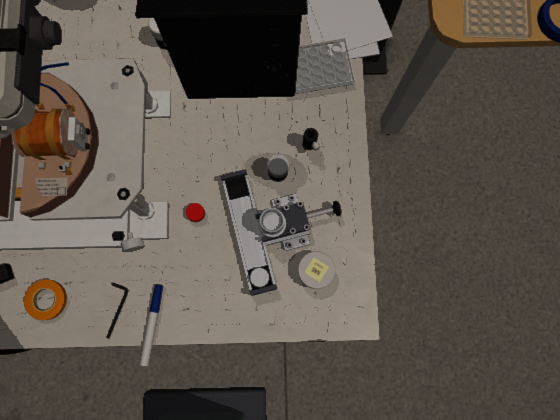

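View pics/scene0.png

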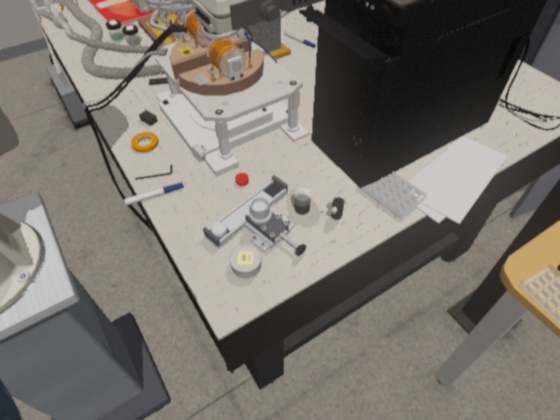

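The top view shows the dispenser with its tube at about (271,221) and its knob at (337,208). The empty black seat is at (237,185) and the parked mount at (260,277). The bystanders are the lens can (278,168), the post holder (311,139) and the tin (318,270). The red look-alike at (195,212) stays untouched. I'll confirm this in one enlarged crop.

Run:
```python
import cv2
a=cv2.imread("pics/top0.png")[120:300,180:360]
a=cv2.resize(a,(600,600),interpolation=cv2.INTER_CUBIC) # scale 3.333
cv2.imwrite("pics/crop.png",a)
```

```text
(no output)
```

View pics/crop.png

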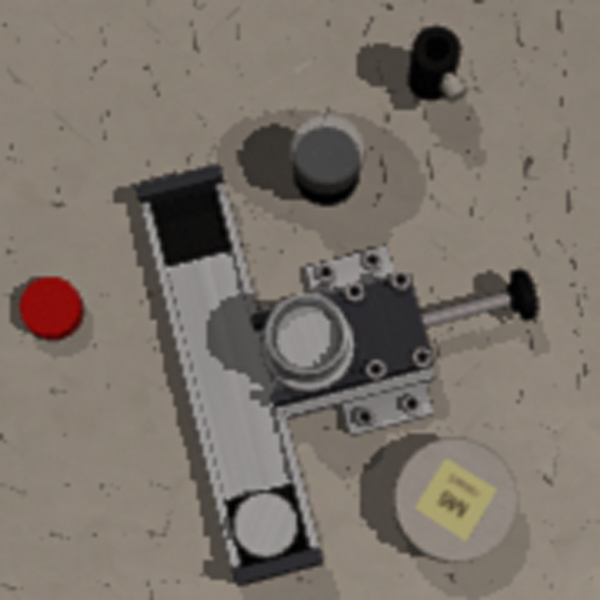

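```bash
cat > h.py <<'E'
import numpy as np
from scipy.optimize import least_squares
def proj(f,P):
    c=f["R"]@P+f["t"]; c=f["mtx"]@c; return c[:2]/c[2]
def ray(f,uv,z):
    d=f["R"].T@np.linalg.inv(f["mtx"])@np.array([*uv,1.]); C=-f["R"].T@f["t"]
    return C+d*(z-C[2])/d[2]
def W(p,x,y,z):
    c,s=np.cos(p[2]),np.sin(p[2]); return np.array([p[0]+c*x-s*y,p[1]+s*x+c*y,z])
E
python3 - <<'E'
from rig import optics
from h import *
f=optics.grab_frame("top")
px=lambda u,v:np.array([180+u/3.3333-.35,120+v/3.3333-.35])
obs=[((-80,42,28),px(267,524)),((0,0,72),px(307,341)),((0,-113.5,21),px(523,294)),((80,42,12),px(192,230))]
g=least_squares(lambda p:np.concatenate([proj(f,W(p,*a))-b for a,b in obs]),[450,-250,-.1])
p=g.x; print(p,np.round(g.fun,1)); np.save("p.npy",p)
for n,q in dict(knob=(0,-120,21),out=(0,42,14),free=(80,42,12),tube=(0,0,72)).items(): print(n,W(p,*q))
print("lens",ray(f,px(327,155),52),"post",ray(f,px(436,48),50),"tin",ray(f,px(457,497),30))
from scipy.spatial.transform import Rotation as R
def loc(P): return R.from_euler('z',-p[2]).apply(P-np.array([p[0],p[1],0]))
for n,u,v,z in (("lens",327,155,52),("post",436,48,50),("tin",457,497,30)): print(n,loc(ray(f,px(u,v),z)))
E
```

```text
[ 5.33780961e+02 -2.15499092e+02  2.38540483e-01] [ 0.3  0.7  0.1 -1.6 -0.3  0.7 -0.2  0.2]
knob [ 562.13512357 -332.10115662   21.        ]
out [ 523.85700384 -174.6883695    14.        ]
free [ 601.59171353 -155.78559433   12.        ]
tube [ 533.78096081 -215.49909209   72.        ]
lens [ 629.35319313 -227.30368358   52.        ] post [ 685.20173748 -284.36809191   50.        ] tin [ 458.22433847 -287.62014253   30.        ]
lens [ 90.07675244 -34.05258642  52.        ]
post [ 130.8604362  -102.69730757   50.        ]
tin [-90.4582513  -52.22598842  30.        ]
```

>>> play_rows:
  dp:
    - [0.7, -0.2, 0]
    - [1.5, -0.4, 0]
    - [2.4, -0.7, 0]
    - [3.3, -1.0, 0]
    - [4.2, -1.2, 0]
  rot:
    - [0, 0, -1]
    - [0, 0, -2]
    - [0, 0, -3]
    - [0, 0, -4]
    - [0, 0, -5]
  fingers: 0
  grip_force: 20

```text
clock: 0.57
eef_pos: [307.3, -515.4, 231.0]
tcp_rot: [-3.141, -0.0, 0.78]
contact_force: [0.5, -0.3, 1.0]
opening: 0.297
grasp_force: 0.0
```

```bash
cat > goal.py <<'E'
import sys,numpy as np
from scipy.spatial.transform import Rotation as R
from rig import telemetry
from h import W
def go(x,y,z):
    s=telemetry.sense(); p=np.load("p.npy")
    T=R.from_euler('xyz',s["tcp_rot"]); G=R.from_euler('xyz',[np.pi,0,p[2]+np.pi/2])
    l=R.from_euler('z',-p[2]).apply(s["eef_pos"]-[p[0],p[1],0])
    print("t",round(s["clock"],2),"disp xyz",l.round(1),"F",s["contact_force"].round(1),"open",round(s["opening"],2))
    print("dp",(T.inv().apply(W(p,x,y,z)-s["eef_pos"])/40).round(3),"rot",((T.inv()*G).as_rotvec(degrees=True)/6).round(2))
if __name__=="__main__": go(*map(float,sys.argv[1:4]))
E
python3 goal.py 0 -155 120
```

```text
t 0.57 disp xyz [-290.9 -237.9  231. ] F [ 0.5 -0.3  1. ] open 0.3
dp [7.299 1.975 2.776] rot [-0.01 -0.01 -9.83]
```

>>> play_rows:
  dp:
    - [0.8, 0.2, 0.2]
    - [1.6, 0.4, 0.4]
    - [2.4, 0.6, 0.6]
    - [3.2, 0.8, 0.8]
    - [3.8, 1.0, 1.0]
  rot:
    - [0, 0, -1]
    - [0, 0, -2]
    - [0, 0, -3]
    - [0, 0, -4]
    - [0, 0, -5]

```text
clock: 0.98
eef_pos: [444.8, -437.3, 190.7]
tcp_rot: [-3.142, -0.001, 1.305]
contact_force: [-0.3, -0.7, -0.5]
opening: 0.003
grasp_force: 0.0
```

```bash
python3 goal.py 0 -155 100
```

```text
t 0.98 disp xyz [-138.9 -194.5  190.7] F [-0.3 -0.7 -0.5] open 0.0
dp [2.541 2.563 2.27 ] rot [ 0.   -0.01 -4.82]
```

>>> play_rows:
  dp:
    - [0.7, 0.7, 0.5]
    - [1.3, 1.3, 1.0]
    - [1.9, 1.9, 1.6]
    - [2.4, 2.4, 2.1]
    - [2.4, 2.4, 2.1]
  rot:
    - [0, 0, -1.2]
    - [0, 0, -2.4]
    - [0, 0, -3.6]
    - [0, 0, -4.6]
    - [0, 0, -4.6]

```text
clock: 1.4
eef_pos: [563.3, -368.1, 102.5]
tcp_rot: [-3.139, -0.005, 1.79]
contact_force: [-1.3, 0.7, 0.0]
opening: 0.001
grasp_force: 0.0
```

```bash
python3 goal.py 0 -155 14
python3 - <<'E'
from rig import optics
import cv2
f=optics.grab_frame("wrist"); cv2.imwrite("pics/w1.png",f["color"][:,:,::-1]); print(f["mount"].round(3).tolist(),f["mtx"][0,0])
E
```

```text
t 1.4 disp xyz [  -7.4 -155.2  102.5] F [-1.3  0.7  0. ] open 0.0
dp [-1.000e-03  1.900e-01  2.213e+00] rot [-0.02 -0.04 -0.18]
[[0.0, -0.958, -0.288, 73.163], [1.0, 0.0, -0.0, -0.631], [0.0, -0.288, 0.958, -142.533], [0.0, 0.0, 0.0, 1.0]] 344.5219799209817
```

View pics/w1.png

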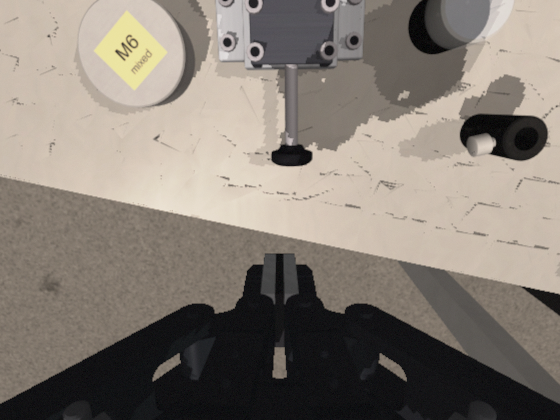

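The wrist view shows the knob at (292,155), which puts it at dispenser x≈0. That agrees with the fit, so I'm descending.

>>> play_rows:
  dp:
    - [0, 0.15, 0.6]
    - [0, 0.15, 1.3]
    - [0, 0.15, 1.9]
    - [0, 0.15, 2.2]
    - [0, 0.15, 2.2]
  rot:
    - [0, 0, -0.1]
    - [0, 0, -0.1]
    - [0, 0, -0.1]
    - [0, 0, -0.1]
    - [0, 0, -0.1]

```text
clock: 1.87
eef_pos: [564.8, -370.8, 17.0]
tcp_rot: [-3.138, -0.003, 1.789]
contact_force: [0.0, -0.1, -0.6]
opening: -0.004
grasp_force: 0.0
```

```bash
python3 goal.py 0 -131 12
```

```text
t 1.87 disp xyz [  -6.5 -158.2   17. ] F [ 0.  -0.1 -0.6] open -0.0
dp [0.683 0.15  0.126] rot [-0.03 -0.03 -0.19]
```

>>> play_rows:
  dp:
    - [0.1, 0.15, 0.1]
    - [0.2, 0.15, 0.1]
    - [0.3, 0.15, 0.1]
    - [0.4, 0.15, 0.1]
    - [0.5, 0.15, 0.1]
  rot:
    - [0, 0, -0.2]
    - [0, 0, -0.2]
    - [0, 0, -0.2]
    - [0, 0, -0.2]
    - [0, 0, -0.2]

```text
clock: 2.28
eef_pos: [569.0, -350.1, 16.4]
tcp_rot: [3.141, 0.001, 1.812]
contact_force: [-0.8, -0.4, 0.3]
opening: -0.001
grasp_force: 0.0
```

```bash
python3 goal.py 0 -85 12
```

```text
t 2.28 disp xyz [   2.4 -139.1   16.4] F [-0.8 -0.4  0.3] open -0.0
dp [ 1.352 -0.056  0.108] rot [0.01 0.01 0.03]
```

>>> play_rows:
  dp:
    - [0.2, -0.04, 0.08]
    - [0.4, -0.04, 0.08]
    - [0.6, -0.04, 0.08]
    - [0.8, -0.04, 0.08]
    - [0.9, -0.04, 0.08]
  rot:
    - [0, 0, 0]
    - [0, 0, 0]
    - [0, 0, 0]
    - [0, 0, 0]
    - [0, 0, 0]

```text
clock: 2.7
eef_pos: [558.5, -314.9, 12.3]
tcp_rot: [3.141, 0.001, 1.813]
contact_force: [1.6, -3.6, 1.4]
opening: 0.0
grasp_force: 2.1
```

>>> play_rows:
  dp:
    - [0.1, 0, 0]
    - [0.2, 0, 0]
    - [0.25, 0, 0]
    - [0.3, 0, 0]
    - [0.3, 0, 0]
  rot:
    - [0, 0, 0]
    - [0, 0, 0]
    - [0, 0, 0]
    - [0, 0, 0]
    - [0, 0, 0]

```text
clock: 3.12
eef_pos: [555.9, -304.0, 12.2]
tcp_rot: [3.141, 0.0, 1.812]
contact_force: [2.7, -3.2, 1.1]
opening: -0.0
grasp_force: 1.8
```

```bash
python3 goal.py 0 -85 12
```

```text
t 3.12 disp xyz [  0.5 -91.2  12.2] F [ 2.7 -3.2  1.1] open -0.0
dp [ 0.155 -0.013  0.006] rot [0.   0.   0.03]
```

>>> play_rows:
  dp:
    - [0.05, 0, 0]
    - [0.1, 0, 0]
    - [0.15, 0, 0]
    - [0.2, 0, 0]
    - [0.2, 0, 0]
  rot:
    - [0, 0, 0]
    - [0, 0, 0]
    - [0, 0, 0]
    - [0, 0, 0]
    - [0, 0, 0]

```text
clock: 3.53
eef_pos: [554.3, -297.3, 12.3]
tcp_rot: [3.141, 0.002, 1.812]
contact_force: [2.5, -6.8, 0.3]
opening: -0.0
grasp_force: 4.0
```

```bash
python3 goal.py 0 -85 12
```

```text
t 3.53 disp xyz [  0.6 -84.4  12.3] F [ 2.5 -6.8  0.3] open -0.0
dp [-0.016 -0.015  0.009] rot [0.01 0.02 0.03]
```

Now pressing a little further, to confirm the solid stop.

>>> play_rows:
  dp:
    - [0.04, 0, 0]
    - [0.07, 0, 0]
    - [0.1, 0, 0]
    - [0.1, 0, 0]
    - [0.1, 0, 0]
  rot:
    - [0, 0, 0]
    - [0, 0, 0]
    - [0, 0, 0]
    - [0, 0, 0]
    - [0, 0, 0]

```text
clock: 3.95
eef_pos: [554.5, -296.8, 12.7]
tcp_rot: [3.139, 0.007, 1.813]
contact_force: [2.3, -23.6, -6.2]
opening: 0.006
grasp_force: 11.7
```

```bash
python3 goal.py 0 -150 12
```

```text
t 3.95 disp xyz [  0.9 -83.9  12.7] F [  2.3 -23.6  -6.2] open 0.01
dp [-1.652 -0.028  0.029] rot [0.03 0.07 0.04]
```

The force rose to 23.6 N with almost no motion, so the plunger is at its stop. Retreating along -y.

>>> play_rows:
  dp:
    - [-0.2, 0, 0]
    - [-0.5, 0, 0]
    - [-0.9, 0, 0]
    - [-1.3, 0, 0]
    - [-1.7, 0, 0]
  rot:
    - [0, 0, 0]
    - [0, 0, 0]
    - [0, 0, 0]
    - [0, 0, 0]
    - [0, 0, 0]

```text
clock: 4.37
eef_pos: [568.2, -358.5, 11.5]
tcp_rot: [-3.14, -0.002, 1.812]
contact_force: [-0.0, 0.0, -0.5]
opening: -0.0
grasp_force: 0.0
```

>>> play_rows:
  dp:
    - [-0.2, 0, -0.2]
    - [-0.2, 0, -1]
    - [-0.2, 0, -1.8]
    - [-0.2, 0, -2.6]
    - [-0.2, 0, -3.3]
  rot:
    - [0, 0, 0]
    - [0, 0, 0]
    - [0, 0, 0]
    - [0, 0, 0]
    - [0, 0, 0]

```text
clock: 4.78
eef_pos: [570.3, -365.7, 146.0]
tcp_rot: [-3.141, -0.001, 1.812]
contact_force: [0.9, -0.4, 0.8]
opening: -0.006
grasp_force: 0.0
```

```bash
python3 goal.py -60 42 140
python3 - <<'E'
from rig import optics
import cv2
f=optics.grab_frame("top"); a=f["color"][120:300,180:360,::-1]
cv2.imwrite("pics/t2.png",cv2.resize(a,(600,600),interpolation=cv2.INTER_CUBIC))
E
```

```text
t 4.78 disp xyz [   0.  -154.6  146. ] F [ 0.9 -0.4  0.8] open -0.01
dp [ 4.918 -1.488  0.159] rot [-0.01 -0.01  0.02]
```

View pics/t2.png

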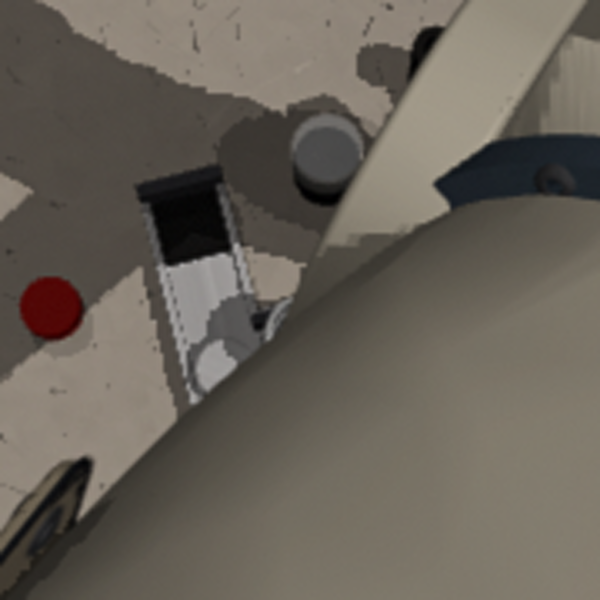

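The mount is out on the lane at crop (222,367), in front of the tube. I'm moving to the lane behind it, on the parked-mount side.

>>> play_rows:
  dp:
    - [0.5, -0.1, 0]
    - [1.2, -0.3, 0]
    - [1.9, -0.5, 0]
    - [2.6, -0.7, 0]
    - [3.2, -0.9, 0]
  rot:
    - [0, 0, 0]
    - [0, 0, 0]
    - [0, 0, 0]
    - [0, 0, 0]
    - [0, 0, 0]

```text
clock: 5.25
eef_pos: [503.4, -248.4, 143.8]
tcp_rot: [-3.14, -0.002, 1.812]
contact_force: [-0.3, 0.4, 0.6]
opening: 0.002
grasp_force: 0.0
```

>>> play_rows:
  dp:
    - [0.6, -0.1, 0]
    - [1.1, -0.1, 0]
    - [1.5, -0.1, 0]
    - [1.7, -0.1, 0]
    - [1.7, -0.1, 0]
  rot:
    - [0, 0, 0]
    - [0, 0, 0]
    - [0, 0, 0]
    - [0, 0, 0]
    - [0, 0, 0]

```text
clock: 5.67
eef_pos: [484.7, -184.1, 144.1]
tcp_rot: [-3.141, -0.001, 1.813]
contact_force: [0.3, -0.2, 1.0]
opening: 0.003
grasp_force: 0.0
```

```bash
python3 goal.py -38 42 60
python3 - <<'E'
from rig import optics
import cv2
f=optics.grab_frame("wrist"); cv2.imwrite("pics/w2.png",f["color"][:,:,::-1])
E
```

```text
t 5.67 disp xyz [-40.2  42.1 144.1] F [ 0.3 -0.2  1. ] open 0.0
dp [-0.004  0.057  2.103] rot [-0.01 -0.01  0.04]
```

View pics/w2.png

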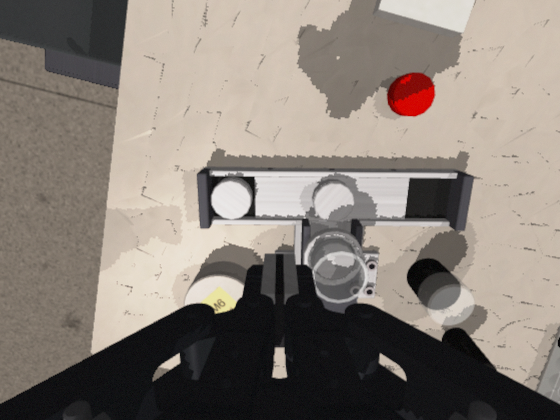

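The wrist view shows the ejected mount at (333,197), the parked one at (233,197), and the free seat at (435,198).

Run:
```python
from rig import optics,telemetry
from h import *
from scipy.spatial.transform import Rotation as R
s=telemetry.sense(); f=optics.grab_frame("wrist"); p=np.load("p.npy")
T=np.eye(4);T[:3,:3]=R.from_euler('xyz',s["tcp_rot"]).as_matrix();T[:3,3]=s["eef_pos"]
M=T@f["mount"]; g=dict(mtx=f["mtx"],R=M[:3,:3].T,t=-M[:3,:3].T@M[:3,3])
for n,uv,z in (("out",(333,197),30),("park",(233,197),28),("freeseat",(435,198.5),14),("railnear",(280,220),19),("railfar",(280,172),19)):
    P=ray(g,uv,z); print(n,R.from_euler('z',-p[2]).apply(P-[p[0],p[1],0]).round(1))
```

```text
out [ 0.9 45.8 30. ]
park [-76.5  44.9  28. ]
freeseat [87.2 40.6 14. ]
railnear [-39.8  23.1  19. ]
railfar [-40.  63.  19.]
```

>>> play_rows:
  dp:
    - [0.02, 0.05, 0.5]
    - [0.02, 0.05, 1.2]
    - [0.02, 0.05, 1.9]
    - [0.02, 0.05, 2.3]
    - [0.02, 0.05, 2.3]
  rot:
    - [0, 0, 0]
    - [0, 0, 0]
    - [0, 0, 0]
    - [0, 0, 0]
    - [0, 0, 0]

```text
clock: 6.18
eef_pos: [485.2, -184.4, 48.9]
tcp_rot: [-3.137, -0.003, 1.811]
contact_force: [-1.1, 0.6, -0.1]
opening: -0.001
grasp_force: 0.0
```

```bash
python3 goal.py -38 43 19
```

```text
t 6.18 disp xyz [-39.9  41.7  48.9] F [-1.1  0.6 -0.1] open -0.0
dp [0.03  0.051 0.746] rot [-0.04 -0.03  0.02]
```

>>> play_rows:
  dp:
    - [0.03, 0.04, 0.2]
    - [0.03, 0.04, 0.4]
    - [0.03, 0.04, 0.6]
    - [0.03, 0.04, 0.68]
    - [0.03, 0.04, 0.68]
  rot:
    - [0, 0, 0]
    - [0, 0, 0]
    - [0, 0, 0]
    - [0, 0, 0]
    - [0, 0, 0]

```text
clock: 6.6
eef_pos: [488.1, -182.7, 24.5]
tcp_rot: [-3.141, -0.0, 1.812]
contact_force: [-0.6, -0.6, 0.0]
opening: -0.001
grasp_force: 0.0
```

```bash
python3 goal.py 49 43 19
```

```text
t 6.6 disp xyz [-36.7  42.7  24.5] F [-0.6 -0.6  0. ] open -0.0
dp [1.000e-03 2.142e+00 1.360e-01] rot [-0.   -0.    0.03]
```

>>> play_rows:
  dp:
    - [0, 0, 0.12]
    - [0, 0.1, 0.12]
    - [0, 0.2, 0.12]
    - [0, 0.3, 0.12]
    - [0, 0.4, 0.12]
  rot:
    - [0, 0, 0]
    - [0, 0, 0]
    - [0, 0, 0]
    - [0, 0, 0]
    - [0, 0, 0]

```text
clock: 7.02
eef_pos: [504.5, -178.8, 20.4]
tcp_rot: [3.141, 0.0, 1.812]
contact_force: [-1.1, 0.2, -0.3]
opening: 0.001
grasp_force: 0.1
```

>>> play_rows:
  dp:
    - [0, 0.12, 0]
    - [0, 0.24, 0]
    - [0, 0.36, 0]
    - [0, 0.48, 0]
    - [0, 0.6, 0]
  rot:
    - [0, 0, 0]
    - [0, 0, 0]
    - [0, 0, 0]
    - [0, 0, 0]
    - [0, 0, 0]

```text
clock: 7.43
eef_pos: [527.5, -173.0, 20.1]
tcp_rot: [-3.142, -0.0, 1.812]
contact_force: [0.7, -0.4, 0.5]
opening: -0.0
grasp_force: 0.6
```

```bash
python3 goal.py 49 43 19
```

```text
t 7.43 disp xyz [ 4.  42.8 20.1] F [ 0.7 -0.4  0.5] open -0.0
dp [0.002 1.126 0.028] rot [-0.   -0.    0.03]
```

>>> play_rows:
  dp:
    - [0, 0.12, 0.02]
    - [0, 0.24, 0.02]
    - [0, 0.36, 0.02]
    - [0, 0.46, 0.02]
    - [0, 0.56, 0.02]
  rot:
    - [0, 0, 0]
    - [0, 0, 0]
    - [0, 0, 0]
    - [0, 0, 0]
    - [0, 0, 0]

```text
clock: 7.85
eef_pos: [548.7, -167.8, 19.7]
tcp_rot: [-3.141, -0.0, 1.812]
contact_force: [-4.8, -1.0, 8.2]
opening: 0.001
grasp_force: 3.9
```

>>> play_rows:
  dp:
    - [0, 0.06, 0]
    - [0, 0.12, 0]
    - [0, 0.18, 0]
    - [0, 0.24, 0]
    - [0, 0.3, 0]
  rot:
    - [0, 0, 0]
    - [0, 0, 0]
    - [0, 0, 0]
    - [0, 0, 0]
    - [0, 0, 0]

```text
clock: 8.27
eef_pos: [560.3, -165.0, 19.7]
tcp_rot: [-3.141, -0.0, 1.812]
contact_force: [-5.0, -0.9, 7.5]
opening: -0.001
grasp_force: 3.9
```

```bash
python3 goal.py 49 43 19
```

```text
t 8.27 disp xyz [37.7 42.8 19.7] F [-5.  -0.9  7.5] open -0.0
dp [0.003 0.283 0.017] rot [-0.01 -0.    0.03]
```

>>> play_rows:
  dp:
    - [0, 0.05, 0]
    - [0, 0.1, 0]
    - [0, 0.15, 0]
    - [0, 0.2, 0]
    - [0, 0.25, 0]
  rot:
    - [0, 0, 0]
    - [0, 0, 0]
    - [0, 0, 0]
    - [0, 0, 0]
    - [0, 0, 0]

```text
clock: 8.68
eef_pos: [570.4, -162.4, 19.1]
tcp_rot: [-3.142, -0.0, 1.812]
contact_force: [0.1, -0.5, -0.5]
opening: -0.0
grasp_force: 0.1
```

```bash
python3 goal.py 49 43 19
python3 - <<'E'
from rig import optics
import cv2
f=optics.grab_frame("wrist"); cv2.imwrite("pics/w3.png",f["color"][:,:,::-1])
E
```

```text
t 8.68 disp xyz [48.2 42.9 19.1] F [ 0.1 -0.5 -0.5] open -0.0
dp [0.001 0.021 0.003] rot [-0.   -0.    0.03]
```

View pics/w3.png

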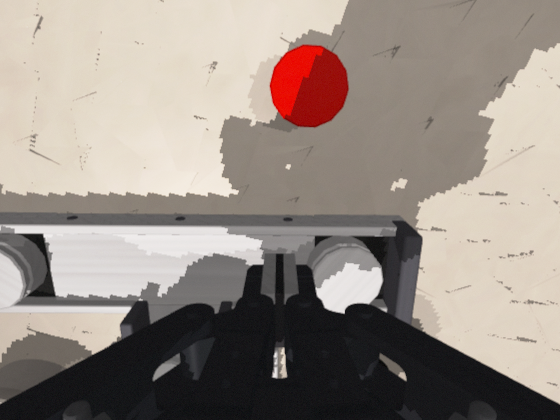

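The mount is in the seat at about (347,275), and the force has gone to zero, so it has dropped. I'm backing off, lifting and checking.

>>> play_rows:
  dp:
    - [0, -0.1, 0]
    - [0, -0.2, 0]
    - [0, -0.3, -0.4]
    - [0, -0.3, -1.0]
    - [0, -0.3, -1.7]
  rot:
    - [0, 0, 0]
    - [0, 0, 0]
    - [0, 0, 0]
    - [0, 0, 0]
    - [0, 0, 0]

```text
clock: 9.15
eef_pos: [556.5, -165.1, 86.6]
tcp_rot: [-3.138, -0.002, 1.812]
contact_force: [0.5, -0.2, -0.1]
opening: 0.0
grasp_force: 0.0
```

>>> play_rows:
  dp:
    - [0, -0.3, -0.6]
    - [0, -0.8, -1.0]
    - [0, -1.2, -1.4]
    - [0, -1.4, -1.6]
    - [0, -1.4, -1.6]
  rot:
    - [0, 0, 0]
    - [0, 0, 0]
    - [0, 0, 0]
    - [0, 0, 0]
    - [0, 0, 0]

```text
clock: 9.57
eef_pos: [503.4, -179.4, 152.8]
tcp_rot: [3.14, 0.001, 1.811]
contact_force: [0.7, 0.4, -0.2]
opening: -0.003
grasp_force: 0.0
```

```bash
python3 goal.py 0 42 140
python3 - <<'E'
from rig import optics
import cv2
f=optics.grab_frame("wrist"); a=f["color"][100:310,190:470,::-1]; cv2.imwrite("pics/w4.png",cv2.resize(a,None,fx=2.8,fy=2.8,interpolation=cv2.INTER_CUBIC))
E
```

```text
t 9.57 disp xyz [-21.   42.3 152.8] F [ 0.7  0.4 -0.2] open -0.0
dp [-0.008  0.525  0.322] rot [0.01 0.01 0.02]
```

View pics/w4.png

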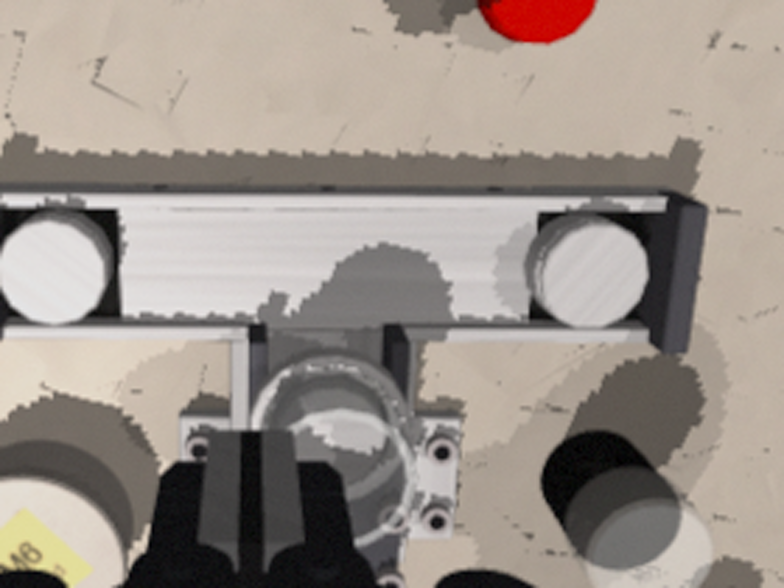

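The mount is in the seat, but its rear edge looks very close to the step, at crop (530,265). A gentle extra nudge of 2 mm or so will make sure it lies flat.

```bash
python3 goal.py 36 43 60
```

```text
t 9.62 disp xyz [-20.2  42.4 151.9] F [ 0.3 -1.6  0.1] open 0.01
dp [0.016 1.402 2.299] rot [0.01 0.01 0.02]
```

>>> play_rows:
  dp:
    - [0, 0.5, 0.4]
    - [0, 0.9, 0.8]
    - [0, 1.2, 1.4]
    - [0, 1.4, 2.0]
    - [0, 1.4, 2.2]
  rot:
    - [0, 0, 0]
    - [0, 0, 0]
    - [0, 0, 0]
    - [0, 0, 0]
    - [0, 0, 0]

```text
clock: 10.03
eef_pos: [558.4, -164.2, 59.0]
tcp_rot: [-3.138, -0.002, 1.813]
contact_force: [-0.8, -0.5, 0.2]
opening: 0.002
grasp_force: 0.0
```

```bash
python3 goal.py 38 43 19
```

```text
t 10.03 disp xyz [36. 44. 59.] F [-0.8 -0.5  0.2] open 0.0
dp [-0.028  0.052  0.999] rot [-0.03 -0.02  0.03]
```

>>> play_rows:
  dp:
    - [0, 0, 0.3]
    - [0, 0, 0.6]
    - [0, 0, 0.85]
    - [0, 0, 0.95]
    - [0, 0, 0.95]
  rot:
    - [0, 0, 0]
    - [0, 0, 0]
    - [0, 0, 0]
    - [0, 0, 0]
    - [0, 0, 0]

```text
clock: 10.45
eef_pos: [557.8, -165.4, 24.5]
tcp_rot: [-3.14, -0.001, 1.812]
contact_force: [-0.0, 0.3, -0.1]
opening: -0.004
grasp_force: 0.0
```

```bash
python3 goal.py 50.5 43 19
```

```text
t 10.45 disp xyz [35.2 43.  24.5] F [-0.   0.3 -0.1] open -0.0
dp [-0.001  0.384  0.138] rot [-0.01 -0.01  0.02]
```

>>> play_rows:
  dp:
    - [0, 0.08, 0.12]
    - [0, 0.16, 0.12]
    - [0, 0.24, 0.12]
    - [0, 0.3, 0.12]
    - [0, 0.34, 0.12]
  rot:
    - [0, 0, 0]
    - [0, 0, 0]
    - [0, 0, 0]
    - [0, 0, 0]
    - [0, 0, 0]

```text
clock: 10.87
eef_pos: [572.6, -162.1, 21.0]
tcp_rot: [3.141, 0.001, 1.812]
contact_force: [0.8, 0.5, -0.0]
opening: -0.002
grasp_force: 0.1
```

>>> play_rows:
  dp:
    - [0, 0.02, 0]
    - [0, 0.03, 0]
    - [0, 0.04, 0]
    - [0, 0.04, 0]
    - [0, 0.04, 0]
  rot:
    - [0, 0, 0]
    - [0, 0, 0]
    - [0, 0, 0]
    - [0, 0, 0]
    - [0, 0, 0]

```text
clock: 11.28
eef_pos: [573.2, -161.8, 20.5]
tcp_rot: [-3.142, -0.0, 1.812]
contact_force: [-1.1, -0.5, 1.3]
opening: 0.001
grasp_force: 0.5
```

```bash
python3 goal.py 51 43 19
```

```text
t 11.28 disp xyz [51.  42.9 20.5] F [-1.1 -0.5  1.3] open 0.0
dp [0.003 0.    0.039] rot [-0.   -0.    0.03]
```

There's only about 1 N of sliding drag, against 5 to 8 N when it was tilted, so the mount lies flat. Retracting for a final look.

>>> play_rows:
  dp:
    - [0, -0.1, 0]
    - [0, -0.25, 0]
    - [0, -0.35, -0.4]
    - [0, -0.35, -1.0]
    - [0, -0.35, -1.7]
  rot:
    - [0, 0, 0]
    - [0, 0, 0]
    - [0, 0, 0]
    - [0, 0, 0]
    - [0, 0, 0]

```text
clock: 11.7
eef_pos: [557.5, -164.9, 87.8]
tcp_rot: [-3.138, -0.002, 1.812]
contact_force: [-0.0, 0.2, 0.2]
opening: -0.001
grasp_force: 0.0
```

>>> play_rows:
  dp:
    - [0, 0, -0.6]
    - [0, 0, -1.0]
    - [0, 0, -1.4]
    - [0, 0, -1.6]
    - [0, 0, -1.6]
  rot:
    - [0, 0, 0]
    - [0, 0, 0]
    - [0, 0, 0]
    - [0, 0, 0]
    - [0, 0, 0]

```text
clock: 12.12
eef_pos: [560.3, -165.5, 154.1]
tcp_rot: [3.139, 0.001, 1.812]
contact_force: [1.0, 0.1, -0.5]
opening: -0.001
grasp_force: 0.0
```

```bash
python3 goal.py 0 42 140
python3 - <<'E'
from rig import optics
import cv2
f=optics.grab_frame("wrist"); a=f["color"][100:310,140:420,::-1]; cv2.imwrite("pics/w5.png",cv2.resize(a,None,fx=2.8,fy=2.8,interpolation=cv2.INTER_CUBIC))
E
```

```text
t 12.12 disp xyz [ 37.6  42.3 154.1] F [ 1.   0.1 -0.5] open -0.0
dp [-0.005 -0.94   0.351] rot [0.02 0.01 0.02]
```

View pics/w5.png

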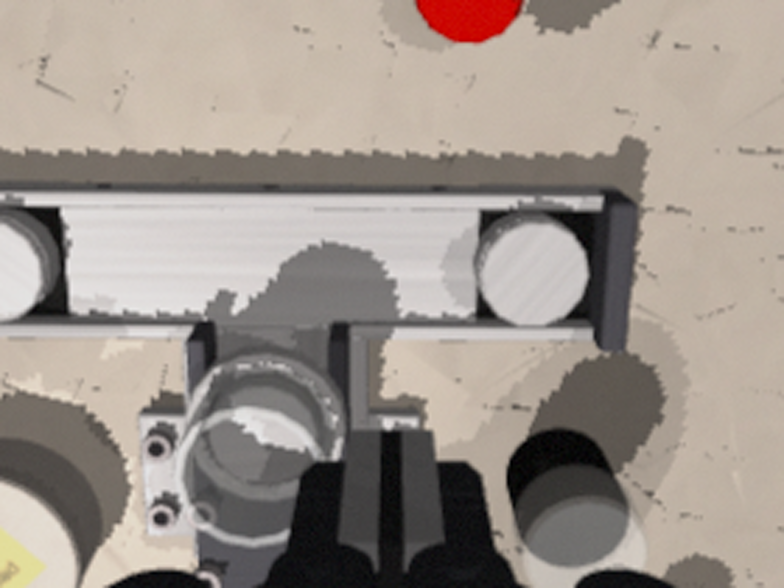

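The mount sits in the seat at crop (533,270), but its rear edge at about (477,265) still looks level with the step at 479. Before handing in, I'll compare it numerically with the projected flat and tilted outlines.

Run:
```python
from rig import optics,telemetry
from h import *
from scipy.spatial.transform import Rotation as R
s=telemetry.sense(); f=optics.grab_frame("wrist"); p=np.load("p.npy")
T=np.eye(4);T[:3,:3]=R.from_euler('xyz',s["tcp_rot"]).as_matrix();T[:3,3]=s["eef_pos"]
M=T@f["mount"]; g=dict(mtx=f["mtx"],R=M[:3,:3].T,t=-M[:3,:3].T@M[:3,3])
P=lambda x,y,z: proj(g,W(p,x,y,z)).round(1)
for n,q in dict(step_far=(62.5,58,14),step_near=(62.5,26,14),lstep=(-62.5,42,14),mid=(62.5,42,14),wallbase=(97.5,42,12),walltop=(97.5,42,30),topL=(64,42,28),topR=(96,42,28),baseL=(64,42,12),topC=(80,42,28),topNear=(80,26,28),topFar=(80,58,28)).items(): print(n,P(*q))
gr=f["color"].mean(2).astype(int)
for r_ in (180,188,194,200,208): print(r_,"306+",gr[r_,306:318],"345+",gr[r_,345:362])
print(gr[176:184,309:322])
```

```text
step_far [310.6 176.9]
step_near [309.5 213.6]
lstep [161.8 195.1]
mid [310.  195.5]
wallbase [351. 195.]
walltop [355.5 200.7]
topL [313.4 200. ]
topR [353.1 200.1]
baseL [311.6 194.9]
topC [333.3 200. ]
topNear [332.3 218.9]
topFar [334.3 180.5]
180 306+ [201 200 200 200 196 164  84  27  29  24  30  58] 345+ [17 13 13 19 11 18 13 19 32 36 35 36 36 43 65 74 78]
188 306+ [176 176 176 176 170 138  88  95 122 135 121 157] 345+ [199 193 169 118  47  16  18  17  28  34  39  37  39  50  73  78  77]
194 306+ [181 179 181 162 105 109 126 141 175 196 201 200] 345+ [199 198 194 194 187 146  58  25  37  35  36  34  45  65  76  80  77]
200 306+ [185 185 187 184 167 123 144 183 199 198 196 196] 345+ [197 198 197 201 196 165  78  28  37  36  39  36  49  72  76  78  77]
208 306+ [181 181 180 180 159  79  30  46 103 166 198 200] 345+ [194 190 161  79  30  31  33  39  36  39  38  46  67  75  81  79  79]
[[186 187 169 105  55  60  57  59  57  60  58  51  53]
 [200 201 183 114  33  31  33  27  26  29  19  21  26]
 [200 199 181 105  31  33  28  19  15  22  33  50  65]
 [198 200 177  97  28  32  25  11  21  48  65  72  79]
 [200 196 164  84  27  29  24  30  58  71  78  79  79]
 [199 184 156  74  29  27  30  60  74  77  79  83  88]
 [187 178 154  59  28  33  53  76  80  91 107  92  99]
 [178 177 152  49  36  58  71  81  80 111 135 107 135]]
```

The base's rear edge is at column 309.3 and the step at 311.0, so the mount is still about 1 mm up on the step. The finger's reach is shorter than I assumed, so I'll push about 3 mm further.

>>> play_rows:
  dp:
    - [0, 0, 0.6]
    - [0, 0, 1.3]
    - [0, 0, 2.0]
    - [0, 0, 2.4]
    - [0, 0, 2.4]
  rot:
    - [0, 0, 0]
    - [0, 0, 0]
    - [0, 0, 0]
    - [0, 0, 0]
    - [0, 0, 0]

```text
clock: 12.63
eef_pos: [555.9, -164.0, 51.5]
tcp_rot: [-3.134, -0.004, 1.812]
contact_force: [-0.2, 0.5, -1.2]
opening: -0.003
grasp_force: 0.0
```

>>> play_rows:
  dp:
    - [0, 0, 0.3]
    - [0, 0, 0.6]
    - [0, 0, 0.8]
    - [0, 0, 0.8]
    - [0, 0, 0.8]
  rot:
    - [0, 0, 0]
    - [0, 0, 0]
    - [0, 0, 0]
    - [0, 0, 0]
    - [0, 0, 0]

```text
clock: 13.05
eef_pos: [559.6, -165.0, 24.3]
tcp_rot: [-3.141, -0.0, 1.812]
contact_force: [0.7, -0.5, -0.0]
opening: 0.004
grasp_force: 0.0
```

```bash
python3 goal.py 51 43 19
```

```text
t 13.05 disp xyz [37.  42.9 24.3] F [ 0.7 -0.5 -0. ] open 0.0
dp [0.001 0.351 0.132] rot [-0.   -0.    0.03]
```

>>> play_rows:
  dp:
    - [0, 0.08, 0.12]
    - [0, 0.16, 0.12]
    - [0, 0.24, 0.12]
    - [0, 0.3, 0.12]
    - [0, 0.34, 0.12]
  rot:
    - [0, 0, 0]
    - [0, 0, 0]
    - [0, 0, 0]
    - [0, 0, 0]
    - [0, 0, 0]

```text
clock: 13.47
eef_pos: [573.6, -161.8, 20.0]
tcp_rot: [3.141, 0.0, 1.812]
contact_force: [0.0, 0.3, -0.4]
opening: 0.001
grasp_force: 0.1
```

>>> play_rows:
  dp:
    - [0, 0.01, 0]
    - [0, 0.02, 0]
    - [0, 0.03, 0]
    - [0, 0.04, 0]
    - [0, 0.05, 0]
  rot:
    - [0, 0, 0]
    - [0, 0, 0]
    - [0, 0, 0]
    - [0, 0, 0]
    - [0, 0, 0]

```text
clock: 13.88
eef_pos: [574.8, -161.4, 19.7]
tcp_rot: [-3.142, -0.0, 1.812]
contact_force: [0.0, -0.5, 0.2]
opening: 0.003
grasp_force: 0.0
```

```bash
python3 goal.py 54 43 19
```

```text
t 13.88 disp xyz [52.6 42.9 19.7] F [ 0.  -0.5  0.2] open 0.0
dp [0.003 0.035 0.018] rot [-0.   -0.    0.03]
```

>>> play_rows:
  dp:
    - [0, 0.02, 0]
    - [0, 0.03, 0]
    - [0, 0.04, 0]
    - [0, 0.05, 0]
    - [0, 0.05, 0]
  rot:
    - [0, 0, 0]
    - [0, 0, 0]
    - [0, 0, 0]
    - [0, 0, 0]
    - [0, 0, 0]

```text
clock: 14.3
eef_pos: [576.8, -160.9, 19.7]
tcp_rot: [3.142, 0.0, 1.812]
contact_force: [-0.4, 0.2, -0.1]
opening: -0.002
grasp_force: 0.1
```

```bash
cat > chk.py <<'E'
from rig import optics
import cv2
f=optics.grab_frame("wrist"); gr=f["color"].mean(2).astype(int)
cv2.imwrite("pics/chk.png",f["color"][:,:,::-1])
for r_ in (180,188,194,200,208): print(r_,"306+",gr[r_,306:318],"345+",gr[r_,345:362])
E
python3 goal.py 54 43 19
```

```text
t 14.3 disp xyz [54.7 42.9 19.7] F [-0.4  0.2 -0.1] open -0.0
dp [ 0.003 -0.018  0.016] rot [0.   0.   0.03]
```

>>> play_rows:
  dp:
    - [0, -0.1, 0]
    - [0, -0.25, 0]
    - [0, -0.42, -0.4]
    - [0, -0.42, -1.0]
    - [0, -0.42, -1.7]
  rot:
    - [0, 0, 0]
    - [0, 0, 0]
    - [0, 0, 0]
    - [0, 0, 0]
    - [0, 0, 0]

```text
clock: 14.72
eef_pos: [558.2, -164.7, 87.0]
tcp_rot: [-3.138, -0.002, 1.812]
contact_force: [0.7, -1.4, 0.7]
opening: 0.002
grasp_force: 0.0
```

>>> play_rows:
  dp:
    - [0, 0, -0.6]
    - [0, 0, -1.0]
    - [0, 0, -1.4]
    - [0, 0, -1.6]
    - [0, 0, -1.6]
  rot:
    - [0, 0, 0]
    - [0, 0, 0]
    - [0, 0, 0]
    - [0, 0, 0]
    - [0, 0, 0]

```text
clock: 15.13
eef_pos: [561.1, -165.3, 153.4]
tcp_rot: [3.139, 0.002, 1.812]
contact_force: [0.1, 0.0, -0.6]
opening: 0.001
grasp_force: 0.0
```

```bash
python3 goal.py 37.6 42.3 154; python3 chk.py
python3 - <<'E'
import cv2
a=cv2.imread("pics/chk.png")[160:230,285:375]; cv2.imwrite("pics/w6.png",cv2.resize(a,(720,560),interpolation=cv2.INTER_CUBIC))
E
```

```text
t 15.13 disp xyz [ 38.4  42.3 153.4] F [ 0.1  0.  -0.6] open 0.0
dp [ 0.    -0.019 -0.015] rot [0.02 0.01 0.03]
180 306+ [202 201 202 182 107  31  29  27  29  27  27  25] 345+ [66 29 16 18 13 11 19 26 30 38 36 46 66 76 79 78 77]
188 306+ [175 176 178 158  43  29  28  42  71  85 101 130] 345+ [203 202 200 201 195 176 124  59  29  36  41  54  74  78  79  78  78]
194 306+ [181 181 183 156  28  28  44  77 114 151 185 205] 345+ [202 203 202 199 198 198 201 183 119  31  45  67  75  79  77  79  79]
200 306+ [182 181 182 156  22  28  26  40 103 165 191 202] 345+ [199 202 202 200 203 202 201 181 117  39  53  71  79  77  80  80  80]
208 306+ [207 203 179 109  25  28  29  29  30  29  24  63] 345+ [200 199 198 178 119  59  38  37  34  47  70  77  80  76  78  80  78]
```

View pics/w6.png

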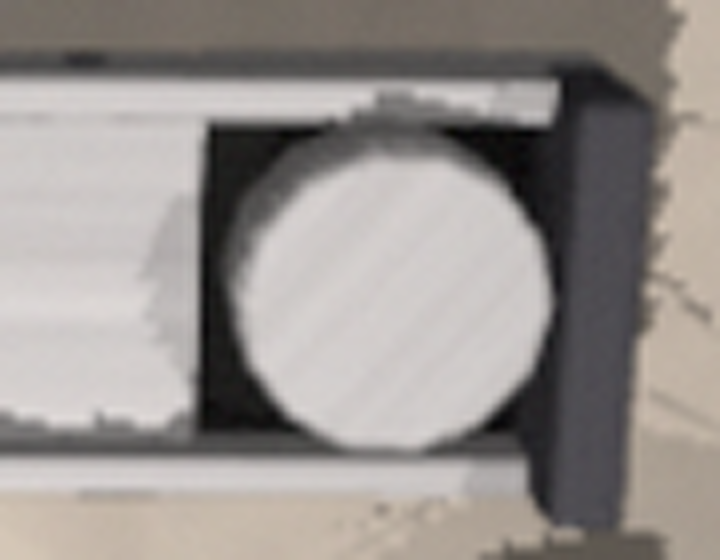

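The crop shows a continuous black strip of pad between the step at (205,280) and the mount's rear edge at (230,280). The mount is therefore clear of the step, flat and fully inside the seat. The robot is clear of everything, so I'm handing in.

```bash
python3 -c "
from rig import r
print(r.sign_off())"
```

```text
the job is handed in; nothing more can be done
None
```

The job is handed in: I pressed the plunger once to its stop and let it spring back, and the single mount that came out now lies flat in the free seat. I saw no disturbance to anything else in the pictures, and the robot's clock read about 15 s of the 58 s allowed.

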